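# Prop out the leg of a small picture frame and stand it on its riser

### The job

The small picture frame waiting loosely in the wooden cradle has a hinged prop leg on its back: push the leg out with closed fingers until frame and leg come up solid against their stops, and press it home there with about 11 N for a second, never more than 17 N, as the little hinge would strain. Then lift the frame out of the cradle by its top edge and stand it, upright and with the leg still fully out, in the middle of the display riser, squared up with the riser's edges (facing either way); set it down softly before letting go, and do not disturb the other wares on the table.

Things in the scene. Friction and masses are not known exactly. Their poses are not given: they have to be found in the camera images.
- cradle: Fixed dark wooden cradle, yaw within 0.35 rad. Base board 60 (x) x 186 (y) x 8 mm; two U brackets on it, top 36 mm above the table, hold the frame's two lower ends (slot 18.5 mm wide in x, 157 mm long in y: the loose frame can slide up to 7 mm along it when pushed). The frame stands on the board, its axes along the cradle's; lift it straight up. Origin: centre of the underside.
- riser: Fixed low display riser of light wood: board 190 (x) x 230 (y) mm, flat top 16 mm above the table. Origin: centre of the underside; x and y along its edges.
- frame: Loose dark wooden picture frame, 16 (x) x 150 (y) x 120 mm tall, 0.35 to 0.55 kg with its leg. Origin: centre of its underside, z up. Picture on the -x face, cardboard back with the prop leg on the +x face. Flat bottom; can be pinched across its thickness at the top edge.
- leg: Prop leg: upright board 8 mm thick, from 1 to 99 mm above the frame's underside. Origin on its vertical hinge axis at the underside's level, at x 13.5, y -50 mm in the frame's axes. Its y runs from hinge to free end. At angle a (0 = folded) this points along (sin a, cos a) in the frame's x, y; it opens clockwise seen from above, starts at 0.7 to 1.0 rad, and has a hard stop at 1.45 rad.
- leg_tip (a point): Top corner of the leg at its free end: 114 mm from the hinge axis, 99 mm above the frame's underside, mid thickness. Open the leg by pushing its face that looks toward the frame (its -x face) from the wedge between them. The stiff hinge (0.1 N m, about 1 N at 90 mm) keeps it where it is left. At the stop the frame slides along the cradle (2 to 6 N) until its end meets the bracket.
- foot (a point): Point on the frame's underside level, 50 mm behind its origin (x = +50 mm in the frame's axes, y = 0): the middle of the footprint of frame and opened leg. It should come over the riser's origin.
- celadon_jar: Bystander: green lidded jar, 68 mm across, 74 mm tall; origin at its underside. Leave alone.
- tea_bowl: Bystander: brown bowl, 72 mm across, 50 mm tall; origin at its underside. Leave alone.
- small_vase: Bystander: white vase, 64 mm across, 110 mm tall; origin at its underside. Leave alone.
- brush: Bystander: brush lying on the table between cradle and riser; origin at its underside. Leave alone.
- tea_caddy: Bystander: blue can with dark cap, 52 mm across, 70 mm tall, between cradle and riser; origin at its underside. Leave alone.
- seal_box: Bystander: red box 70 x 100 x 45 mm; origin at its underside. Leave alone.
- glazed_pot: Bystander: brown lidded pot, 90 mm across, 80 mm tall; origin at its underside. Leave alone.
Not all that is in view belongs to the job. Leave any blue look-alike of the frame alone.

How it is judged:
On the way, in this order (a step that is already met when the one before it is completed fails the run):
1. the leg is pushed out to within 0.03 rad of its stop (1.45 rad) and pressed against it by the fingers with more than 7 N for 0.3 s, the frame still in its cradle (angle between the y axis of leg and the y axis of frame, either way round above 1.42 rad and contact force between the fingers and leg above 7 N and distance between frame and cradle below 0.02 m), for 0.3 s.
2. the frame is lifted clear of the cradle, its underside more than 45 mm above the table (height (world z) of frame above 0.045 m), for 0.1 s.
At the end, for the whole second after the job is handed in: The frame stands at rest on the riser's top, upright within 0.06 rad, its leg within 0.06 rad of the stop, the middle of its footprint (site foot) within 25 mm of the riser's centre, squared with the riser within 0.14 rad (either way round), and the robot touches nothing (angle between the y axis of leg and the y axis of frame, either way round above 1.39 rad and horizontal distance between foot and riser below 0.025 m and angle between the x axis of frame and the x axis of riser, either way round below 0.14 rad and z of frame in the frame of riser between 0.012 and 0.02 m and angle between frame's own z axis and vertical below 0.06 rad and linear speed of frame below 0.01 m/s).
It fails at once if the fingers push on the leg with more than 17 N (contact force between the fingers and leg above 17 N).
It fails at once if the frame is let go more than 5 mm above the riser's level, or dropped (z of frame in the frame of riser above 0.021 m and contact force between the fingers and frame below 0.1 N).
It fails at once if the frame is banged down on the riser while held (impact over 200 N) (contact force between frame and riser above 200 N and contact force between the fingers and frame above 5 N).
It fails at once if the frame is tipped by more than 0.4 rad (angle between frame's own z axis and vertical above 0.4 rad).
It fails at once if a bystander is moved by more than 15 mm (distance of any of celadon_jar, tea_bowl, small_vase, brush, tea_caddy, seal_box, glazed_pot from where it was at the start of the episode above 0.015 m).
It also fails if it takes over 72 s, if anything falls off the work surface, if the arm or the gripper's body presses on something with over 40 N, if the wrist force passes 120 N, or if a joint passes its speed limit or range.

### The arm

A 6-joint arm with a two-finger parallel gripper is mounted at the origin on the work surface. World frame = base frame: x ahead of the robot, y to its left, z up, the work surface at z = 0. Lengths are in m, angles in rad, forces in N, time in s.
With the tool pointing down it reaches from about 0.25 to 0.8 m from the base axis. Payload 8.5 kg.
Tool frame: the origin (TCP) lies at the very end of the fingers, on their centre line; the grasp point (between the pads) lies 19 mm behind it; z points along the fingers, y is the line along which they close (so a half turn about z gives the same grasp; the last joint's range is limited). The gripper opens to 85 mm and grips with 20 to 120 N. Pads are 22 mm wide; open, the fingers measure 114 mm over their backs; the gripper's body (76 mm by 85 mm) begins 54 mm behind the grasp point. The pads swing forward as they close: fully open they stand 13 mm farther back than shut.
Start: joints at [1.332, 0.238, -0.013, 1.319, 0, 1.571], TCP at [0.124, 0.51, 0.207] pointing down, gripper open.
Joint ranges: [-2.66, 2.66], [-1.03, 1.9], [-1.14, 1.46], [-1.82, 2.27], [-1.45, 1.34], [-3.14, 3.14]. Speed limits (rad/s): [2.22, 2.22, 2.79, 3.14, 3.14, 3.14].

### API

Orientations are given as a unit quaternion [w, x, y, z].
In Python, from cell import * gives the robot as it stands.
- The arm moves only by the shell command python3 -m handwheel 'ROWS' [OPENING]. ROWS is a JSON object of lists of equal length, an entry for each row: "dp": the shift along the tool's x, y, z in units of 50 mm (1.0 is 50 mm), a list of three; "angular": the turn, a rotation vector about the tool's x, y, z in units of 5 degrees (1.0 is 5 degrees), a list of three. In form: {"dp": [[x, y, z], ...], "angular": [[wx, wy, wz], ...]}. A call has exactly 8 rows; each row is the pose to reach, as a shift and turn from the pose commanded when the call began, along the tool's axes at that moment; what a row does not reach only later rows make up. A row lasts 1/10 s, in which the tool goes at most 50 mm and 8.59 degrees, less where a joint would pass 70% of its speed; a pose out of reach is approached as far as the arm can. A call with a gripper value outside its range is refused whole. OPENING is the finger opening in mm, from 0 to 85.4, set as the call begins (- or left out, the last holds). The fingers move at their own pace and stop on an object; the grip force is fixed at half the most. Time passes only in rows, so rows that repeat a pose let the fingers close, or fill a call up. It gives the time, the measured TCP pose, the force, the opening and the grip force at its end, in the units of the state.
- state(): the state, without advancing time (a new reading comes with each control period).
- camera(name): name is "scene" or "side" or "wrist"; returns a dict with "pixels" (480x640x3 uint8, blue, green, red), "fovy" (degrees; the focal length in pixels is half the picture's height over the tangent of half this angle, whatever the lens; pixels are square), "cx", "cy" (the principal point, pixels), "extrinsics" (4x4, takes a point from camera to world coordinates); the wrist camera has in their place "T_tool_cam" (4x4, takes a point from camera to tool coordinates, whose origin is the TCP and whose axes are the flange's). Camera axes: x right, y down, z forward; pixel columns grow to the right and rows downward; lengths in m; the calibration is good to about 2 mm. A picture is of the moment at which its call begins: read the wrist's pose just before it. There is no depth.
- close_job(): hands the job in; it is judged then, once.
Trained networks look in a picture, given as the dict that the camera call returned (one of the last four; its "shot" number tells which), for a name from the list of things; names that differ only in an ending like _2 or _b are one class to them, and where a whole thing is asked for, a point or a joint stands for the part that bears it (a point fixed in the world has none). Each returns a list of dicts, best first, with "conf" (0 to 1); they miss things now and then, are a little off and sometimes report something else, mostly with a low value. They report only what shows in the picture. A call takes as long as a camera call. They do not tell look-alikes from the thing itself.
- look_for(picture, target): "rect" ([left, top, width, height] in pixels, round what is visible of it).
The state is a dict: "t": time; "qpos": joint angles; "qd": joint speeds; "joint_torque": joint torques, N m; "ee_pos": TCP position; "tcp_rot": TCP orientation; "force": force on the tool from outside, world axes, zero at the start; "ft_torque": the same for the moment, N m; "opening": finger opening in m; "gripper_force": force on a finger pad.
Only numpy, scipy, OpenCV 4.12 (cv2) and the standard library are available. Lean on these libraries where they do the work, as an engineer would, in place of code of your own. Each camera call takes 0.05 s, during which the arm holds its last target. There are 200 camera calls.

## Working session

There is one attempt and no reset: what is moved stays moved. The work goes in short steps, Python scripts to look and compute and a shell command to move; the robot and the scene stay as the last step left them, time stands still between calls to the robot, and variables do not carry over. Pictures are saved under pics/ and viewed, at most 10 in all, crops included, and the job is handed in when it is done.

```bash
mkdir -p pics; ls; cat > h.py <<'E'
from cell import *
import numpy as np, cv2
from scipy.spatial.transform import Rotation as R
def cam(n):
    s=state(); c=camera(n)
    f=240/np.tan(np.radians(c["fovy"])/2)
    if n=="wrist":
        q=s["tcp_rot"]; T=np.eye(4); T[:3,:3]=R.from_quat([q[1],q[2],q[3],q[0]]).as_matrix(); T[:3,3]=s["ee_pos"]
        E=T@np.array(c["T_tool_cam"])
    else: E=np.array(c["extrinsics"])
    c["f"]=f; c["E"]=E
    return c
def pix2w(c,u,v,z):
    d=c["E"][:3,:3]@np.array([(u-c["cx"])/c["f"],(v-c["cy"])/c["f"],1]); o=c["E"][:3,3]
    return o+d*(z-o[2])/d[2]
def w2pix(c,p):
    p=np.atleast_2d(p); q=(p-c["E"][:3,3])@c["E"][:3,:3]
    return np.c_[q[:,0]/q[:,2]*c["f"]+c["cx"],q[:,1]/q[:,2]*c["f"]+c["cy"]]
E
cat > a.py <<'E'
from h import *
import pickle
for n in ["scene","side","wrist"]:
    c=cam(n); cv2.imwrite(f"pics/{n}0.png",c["pixels"]); pickle.dump(c,open(f"{n}0.pkl","wb"))
    print(n,c["f"],c["E"][:3].round(3).tolist())
    for t in ["frame","leg","cradle","riser","tea_caddy","brush"]:
        for r in look_for(c,t)[:3]: print(t,np.round(r["rect"]).tolist(),round(r["conf"],2))
print(state())
E
python3 a.py
```

```text
pics
scene 623.6086598279802 [[-0.871, 0.337, -0.356, 1.028], [0.49, 0.61, -0.623, 0.866], [0.007, -0.717, -0.697, 1.057]]
frame [335.0, 133.0, 40.0, 64.0] 0.94
frame [365.0, 272.0, 62.0, 91.0] 0.58
frame [228.0, 327.0, 42.0, 39.0] 0.54
leg [348.0, 144.0, 28.0, 51.0] 0.97
leg [362.0, 293.0, 9.0, 70.0] 0.67
cradle [351.0, 303.0, 79.0, 63.0] 0.91
riser [241.0, 183.0, 92.0, 72.0] 0.86
tea_caddy [336.0, 231.0, 24.0, 38.0] 0.96
brush [250.0, 254.0, 79.0, 47.0] 0.93
brush [362.0, 274.0, 61.0, 91.0] 0.54
side 459.43239131550695 [[0.811, -0.365, 0.457, 0.034], [-0.585, -0.52, 0.622, -0.686], [0.011, -0.772, -0.635, 0.806]]
frame [242.0, 321.0, 52.0, 96.0] 0.87
frame [221.0, 181.0, 45.0, 54.0] 0.85
leg [267.0, 254.0, 19.0, 37.0] 0.41
leg [291.0, 270.0, 125.0, 108.0] 0.18
cradle [216.0, 207.0, 58.0, 42.0] 0.76
riser [294.0, 274.0, 120.0, 103.0] 0.57
riser [259.0, 180.0, 6.0, 21.0] 0.46
riser [222.0, 182.0, 43.0, 54.0] 0.37
tea_caddy [267.0, 258.0, 20.0, 30.0] 0.78
brush [296.0, 243.0, 61.0, 37.0] 0.76
wrist 380.50918554572075 [[0.236, 0.918, 0.318, 0.041], [0.972, -0.222, -0.079, 0.53], [-0.002, 0.327, -0.945, 0.373]]
{'t': 1.05, 'qpos': array([ 1.33198502e+00,  2.38170837e-01, -1.35450868e-02,  1.31919768e+00,
        4.26158475e-06,  1.57080666e+00]), 'qd': array([ 1.51441500e-03,  1.10098644e-04, -5.90230606e-04,  1.43005752e-05,
        4.63943603e-04, -3.83585499e-04]), 'joint_torque': array([ 5.76069488e-04, -5.38591754e+01,  3.46696651e+01,  2.66238865e-03,
        1.94130594e-04,  7.96946210e-06]), 'ee_pos': array([0.12416959, 0.51003236, 0.20697395]), 'tcp_rot': array([-9.10051152e-06,  1.19127242e-01,  9.92878994e-01, -5.79675973e-05]), 'force': array([ 0.4776608 ,  0.241237  , -0.21044722]), 'ft_torque': array([ 0.01963777,  0.06847592, -0.03058063]), 'gripper_force': 0.0, 'opening': 0.08500877110881759}
```

View pics/scene0.png

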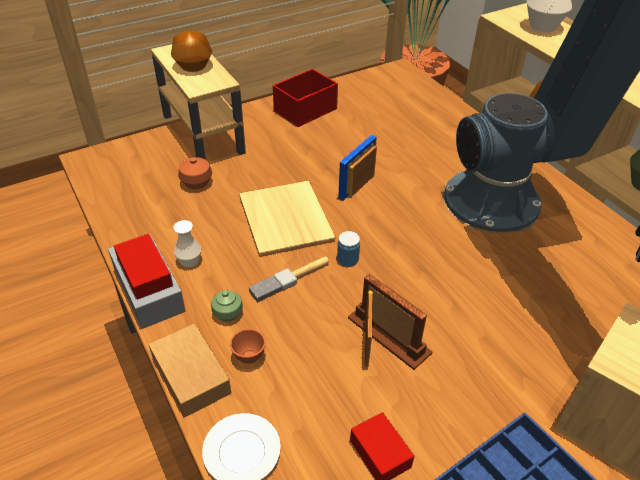

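View pics/side0.png

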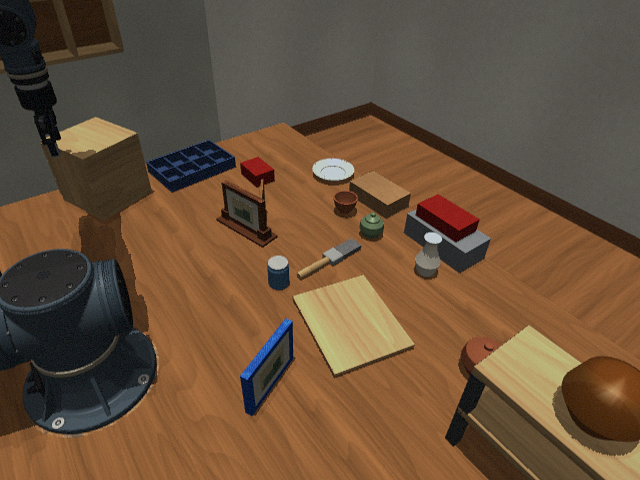

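The dark frame in the cradle is at scene (395,315) and side (245,212). The only possible mix-up is the blue look-alike at scene (357,168) and side (268,367), so I choose the dark one. The riser's top is at scene (287,217), the caddy at (348,249) and the brush at (290,278).

```bash
cat > b.py <<'E'
from h import *
import pickle
S=pickle.load(open("scene0.pkl","rb"));D=pickle.load(open("side0.pkl","rb"))
for c,cs in [(S,[(240,193),(308,182),(334,243),(260,252)]),(D,[(293,301),(363,276),(414,345),(336,373)])]:
    P=np.array([pix2w(c,*p,.016) for p in cs]);print(P[:,:2].round(3).tolist(),P.mean(0).round(3),[np.linalg.norm(P[i]-P[i-1]).round(3) for i in range(4)])
for c,n in [(S,"frame"),(D,"frame")]:
    print(pix2w(c,*((392,320) if c is S else (245,225)),.05))
a=cv2.resize(S["pixels"][262:372,340:440],None,fx=4,fy=5.0,interpolation=3)
b=cv2.resize(D["pixels"][170:250,210:290],None,fx=5,fy=6.875,interpolation=3)
cv2.imwrite("pics/crop.png",np.hstack([a,b]))
W=pickle.load(open("wrist0.pkl","rb"))
E
python3 b.py
```

```text
[[0.575, -0.325], [0.397, -0.28], [0.455, -0.045], [0.624, -0.103]] [ 0.513 -0.188  0.016] [np.float64(0.227), np.float64(0.183), np.float64(0.242), np.float64(0.178)]
[[0.435, -0.079], [0.622, -0.109], [0.573, -0.329], [0.396, -0.288]] [ 0.507 -0.201  0.016] [np.float64(0.213), np.float64(0.19), np.float64(0.225), np.float64(0.182)]
[0.48550883 0.23935248 0.05      ]
[0.46667735 0.19501252 0.05      ]
```

View pics/crop.png

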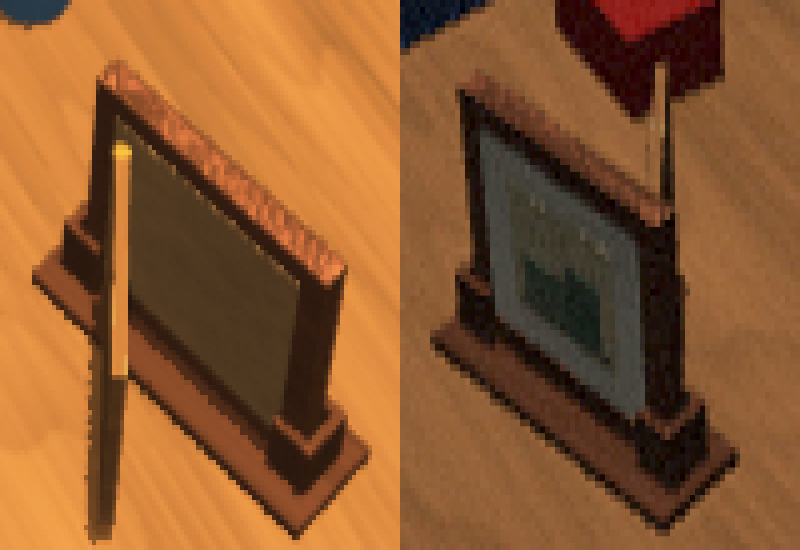

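The crop confirms it: dark frame, cardboard back and leg facing +x, with the leg partly open. Leg tip is at scene (370,292), side (262,179). Next I fit the poses from both views.

```bash
cat > c.py <<'E'
from h import *
import pickle
from scipy.optimize import least_squares
S=pickle.load(open("scene0.pkl","rb"));D=pickle.load(open("side0.pkl","rb"))
rot=lambda a:np.array([[np.cos(a),-np.sin(a)],[np.sin(a),np.cos(a)]])
def model(p):
    x,y,yaw,s,sx,a=p
    base=[[.03,-.093,.008],[-.03,-.093,.008],[.03,.093,.008],[-.03,.093,.008]]
    top=[[sx+i*.008,s+j*.075,.128] for i,j in [(1,-1),(-1,-1),(-1,1),(1,1)]]
    h=np.array([sx+.0135,s-.05]); tip=h+.114*np.array([np.sin(a),np.cos(a)])
    L=np.array(base+top+[[*tip,.107]])
    L[:,:2]=L[:,:2]@rot(yaw).T+[x,y]; return L
so=[(0,(348.25,316.4)),(3,(432.5,352.4)),(2,(414.2,367)),(4,(364.2,278)),(5,(369.5,274.4)),(6,(426.7,315)),(7,(422,318.4)),(8,(370.5,291.6))]
do=[(1,(216.4,219.2) ),(3,(262.4,245.6)),(2,(277.6,236.2)),(5,(221.6,183.8)),(6,(259,202.3)),(7,(264.4,201)),(4,(227,181.3)),(8,(262.4,179))]
# side view: near edge is -x face; left end = +y or -y resolved by residual
def res(p,do=do):
    r=[]
    L=model(p[:6])
    for c,o,b in [(S,so,p[6:8]),(D,do,p[8:10])]:
        q=w2pix(c,L[[i for i,_ in o]])+b; r+=list((q-np.array([u for _,u in o])).ravel())
    return np.r_[r,p[6:]/2,p[4]/.001, (p[3])/.003]
flip={1:3,3:1,0:2,2:0,5:6,6:5,7:4,4:7,8:8}
for d in (do,[(flip[i],u) for i,u in do]):
    f=least_squares(res,[.47,.22,0,0,0,.85,0,0,0,0],args=(d,),loss="soft_l1")
    print(f.cost,f.x.round(4).tolist()); print(res(f.x,d)[:32].round(1).tolist())
E
python3 c.py
```

```text
485.296260315845 [0.4889, 0.2386, 0.2401, 0.0001, -0.0, 0.8143, 0.6085, 0.1078, 2.5196, 1.3406]
[-0.4, -1.0, 0.3, -0.7, -0.5, 1.4, 0.2, -1.0, 0.3, -1.3, 0.1, 0.1, -0.6, 1.2, 0.4, 45.6, 47.4, 27.7, -44.6, -26.4, -44.1, -26.2, 40.6, 20.1, -35.9, -19.5, -36.8, -20.6, 39.7, 19.9, 0.8, 1.0]
52.06087240738958 [0.487, 0.2371, 0.2468, -0.0002, -0.0002, 0.8323, 0.3786, 1.0559, 1.1541, 0.5298]
[-0.4, -0.7, 0.5, -0.8, -0.1, 1.3, 0.1, -0.8, 0.2, -1.1, 0.3, -0.1, -0.4, 0.9, -0.3, 45.6, -0.4, -0.2, -0.1, 1.0, 0.1, -0.4, -0.3, -1.2, 1.7, 1.3, 0.8, -0.1, -1.2, -1.1, -0.3, 0.7]
```

```bash
sed -i 's/(370.5,291.6)/(370.3,337.5)/' c.py; python3 c.py | tail -2
cat >> h.py <<'E'
def goto(pos,yaw,lead=0.0,base=None):
    """shift/turn in handwheel units to TCP pos, tool y at angle yaw, tool tip tilted by lead (rad) toward -tool x"""
    s=state(); q=s["tcp_rot"]; R0=R.from_quat([q[1],q[2],q[3],q[0]])
    y=np.array([np.cos(yaw),np.sin(yaw),0]); z=np.array([0,0,-1.]); x=np.cross(y,z)
    R1=R.from_matrix(np.c_[x,y,z])*R.from_rotvec([0,-lead,0])
    if base is not None: pass
    dp=R0.inv().apply(np.array(pos)-s["ee_pos"])/.05; w=np.degrees((R0.inv()*R1).as_rotvec())/5
    print("dp",dp.round(3).tolist(),"ang",w.round(3).tolist(),"TCP",s["ee_pos"].round(4),"F",s["force"].round(2),"t",s["t"])
def loc(o,yaw,l): return np.array(o)+np.array([[np.cos(yaw),-np.sin(yaw)],[np.sin(yaw),np.cos(yaw)]])@np.array(l)
E
python3 - <<'E'
from h import *
p=loc((.487,.237),.247,(.055,.035)); print(p)
goto([*p,.26],.247+1.571-1.45)
E
```

```text
7.217514254266591 [0.4878, 0.238, 0.2491, 0.0001, -0.0001, 0.8359, 0.4025, 0.8189, 1.0543, 0.8093]
[-0.5, -0.4, 0.5, -0.7, -0.1, 1.5, 0.0, -0.5, 0.1, -0.8, 0.4, 0.2, -0.3, 1.2, -0.2, 0.1, -0.4, -0.1, -0.0, 0.9, 0.2, -0.4, -0.3, -1.2, 1.7, 1.2, 0.7, -0.2, -1.3, -1.1, -0.3, 0.7]
[0.5317734  0.28438505]
dp [-8.988, -2.457, -1.06] ang [-0.001, 0.001, 11.046] TCP [0.1242 0.51   0.207 ] F [ 0.48  0.24 -0.21] t 1.05
```

```bash
python3 -m handwheel '{"dp":[[-0.3,-0.1,-0.5],[-1.0,-0.3,-1.0],[-1.9,-0.5,-1.06],[-2.8,-0.75,-1.06],[-3.7,-1.0,-1.06],[-4.6,-1.2,-1.06],[-5.4,-1.4,-1.06],[-6.0,-1.6,-1.06]],"angular":[[0,0,1],[0,0,2],[0,0,3],[0,0,4],[0,0,5],[0,0,6],[0,0,7],[0,0,7.5]]}' 0
cat > d.py <<'E'
from h import *
goto([.532,.284,.26],.368)
E
python3 d.py
```

```text
t: 1.85
ee_pos: [0.3988, 0.3601, 0.2599]
tcp_rot: [0.0, 0.434, 0.901, 0.0]
force: [-0.8, 0.4, -0.3]
opening: 0.0001
gripper_force: 0.0
dp [-2.85, 1.134, -0.001] ang [0.003, 0.002, 3.494] TCP [0.3988 0.3601 0.2599] F [-0.76  0.36 -0.26] t 1.85
```

```bash
python3 -m handwheel '{"dp":[[-0.6,0.2,0],[-1.3,0.5,0],[-2.0,0.8,0],[-2.5,1.0,0],[-2.85,1.13,0],[-2.85,1.13,0],[-2.85,1.13,0],[-2.85,1.13,0]],"angular":[[0,0,0.6],[0,0,1.5],[0,0,2.5],[0,0,3.2],[0,0,3.5],[0,0,3.5],[0,0,3.5],[0,0,3.5]]}'
cat > e.py <<'E'
from h import *
import pickle,sys
sys.argv=["x"]
exec(open("c.py").read().split("flip=")[0])
c=cam("wrist"); im=c["pixels"].copy(); pickle.dump(c,open("wrist1.pkl","wb"))
L=model([.4878,.238,.249,0,0,.836])
for i,p in enumerate(w2pix(c,L)): cv2.circle(im,(int(round(p[0])),int(round(p[1]))),4,(255,0,255),1); print(i,p.round(1))
cv2.imwrite("pics/w1.png",im)
E
python3 e.py
```

```text
t: 2.65
ee_pos: [0.5292, 0.2864, 0.2601]
tcp_rot: [-0.0, 0.563, 0.826, -0.0]
force: [-0.2, -0.9, -0.1]
opening: 0.0
gripper_force: 0.0
0 [290.7 289. ]
1 [241.5 283.4]
2 [308.2 132.2]
3 [251.7 124.8]
4 [258.4 328.5]
5 [240.7 326.6]
6 [251.7 159.6]
7 [272.3 162.2]
8 [372.8 227.3]
```

View pics/w1.png

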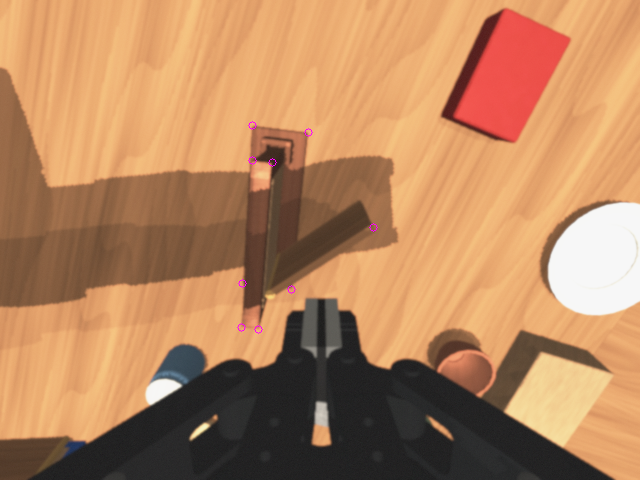

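The model overlay matches the wrist view: leg tip at (372,228), frame top ends at (250,328) and (262,160). Next I descend into the wedge, tilted so the tip leads.

```bash
cat > d.py <<'E'
from h import *
import sys
O=(.4878,.238);Y=.249;a=sys.argv
x,y,z,l=map(float,a[1:5]); goto([*loc(O,Y,(x/1e3,y/1e3)),z/1e3],Y+1.571-1.45,l)
s=state();d=s["ee_pos"][:2]-np.array(O);print("local",(loc((0,0),-Y,d)*1e3).round(1),"z",s["ee_pos"][2].round(4),"Fpush",(-loc((0,0),1.203,s["force"][:2])).round(2))
E
python3 d.py 55 35 65 .05
```

```text
dp [-0.042, 0.054, 3.906] ang [0.002, -0.574, 0.044] TCP [0.5292 0.2864 0.2603] F [ 0.35 -0.25  1.04] t 2.7
local [52.1 36.7] z 0.2603 Fpush [-0.36 -0.24]
```

```bash
python3 -m handwheel '{"dp":[[-0.04,0.05,0.5],[-0.04,0.05,1.2],[-0.04,0.05,2.0],[-0.04,0.05,2.7],[-0.04,0.05,3.3],[-0.04,0.05,3.7],[-0.04,0.05,3.9],[-0.04,0.05,3.9]],"angular":[[0,-0.1,0],[0,-0.3,0],[0,-0.5,0],[0,-0.57,0],[0,-0.57,0],[0,-0.57,0],[0,-0.57,0],[0,-0.57,0]]}'; python3 d.py 80 16 52 .05;  python3 d.py 100 -8 48 .05
```

```text
t: 3.5
ee_pos: [0.532, 0.285, 0.0642]
tcp_rot: [0.02, 0.563, 0.826, -0.015]
force: [0.1, -0.2, 0.0]
opening: 0.0003
gripper_force: 0.0
dp [-0.42, 0.462, 0.264] ang [-0.02, 0.0, 0.039] TCP [0.532  0.285  0.0642] F [ 0.08 -0.17  0.  ] t 3.5
local [54.4 34.6] z 0.0642 Fpush [-0.18 -0.01]
dp [-0.941, 0.799, 0.37] ang [-0.02, 0.0, 0.039] TCP [0.532  0.285  0.0642] F [ 0.08 -0.17  0.  ] t 3.5
local [54.4 34.6] z 0.0642 Fpush [-0.18 -0.01]
```

```bash
python3 -m handwheel '{"dp":[[-0.05,0.06,0.03],[-0.11,0.12,0.07],[-0.17,0.18,0.11],[-0.22,0.24,0.15],[-0.27,0.3,0.19],[-0.32,0.36,0.22],[-0.37,0.42,0.25],[-0.42,0.46,0.26]],"angular":[[0,0,0],[0,0,0],[0,0,0],[0,0,0],[0,0,0],[0,0,0],[0,0,0],[0,0,0]]}'; python3 d.py 100 -8 48 .05
```

```text
t: 4.3
ee_pos: [0.5625, 0.2729, 0.0528]
tcp_rot: [0.02, 0.564, 0.825, -0.014]
force: [-1.3, 0.3, 0.1]
opening: 0.0
gripper_force: 0.7
dp [-0.506, 0.319, 0.12] ang [-0.005, -0.004, 0.024] TCP [0.5625 0.2729 0.0528] F [-1.3   0.34  0.11] t 4.3
local [81.  15.4] z 0.0528 Fpush [0.78 1.09]
```

```bash
python3 -m handwheel '{"dp":[[-0.06,0.04,0.02],[-0.12,0.08,0.04],[-0.18,0.12,0.06],[-0.25,0.16,0.08],[-0.32,0.2,0.09],[-0.39,0.25,0.1],[-0.45,0.29,0.11],[-0.5,0.32,0.12]],"angular":[[0,0,0],[0,0,0],[0,0,0],[0,0,0],[0,0,0],[0,0,0],[0,0,0],[0,0,0]]}'; python3 d.py 101 -20 48 .05
```

```text
t: 5.1
ee_pos: [0.5866, 0.255, 0.0481]
tcp_rot: [0.02, 0.564, 0.825, -0.014]
force: [-2.0, 1.4, 0.6]
opening: -0.0
gripper_force: 0.9
dp [-0.242, -0.009, 0.014] ang [-0.004, -0.002, 0.022] TCP [0.5866 0.255  0.0481] F [-1.96  1.4   0.6 ] t 5.1
local [100.   -7.9] z 0.0481 Fpush [2.01 1.33]
```

```bash
python3 -m handwheel '{"dp":[[-0.03,0,0],[-0.06,0,0],[-0.09,0,0],[-0.12,0,0],[-0.15,0,0],[-0.18,0,0],[-0.21,0,0],[-0.23,0,0]],"angular":[[0,0,0],[0,0,0],[0,0,0],[0,0,0],[0,0,0],[0,0,0],[0,0,0],[0,0,0]]}'; python3 d.py 101 -25 48 .05
```

```text
t: 5.9
ee_pos: [0.5908, 0.2445, 0.049]
tcp_rot: [0.021, 0.564, 0.825, -0.014]
force: [0.9, 0.7, 0.2]
opening: 0.0001
gripper_force: 0.7
dp [-0.115, -0.023, 0.025] ang [0.003, -0.002, 0.022] TCP [0.5908 0.2445 0.049 ] F [0.86 0.74 0.24] t 5.9
local [101.4 -19.1] z 0.049 Fpush [ 0.38 -1.07]
```

Now slow steps toward the stop.

```bash
python3 -m handwheel '{"dp":[[-0.01,0,0],[-0.02,0,0],[-0.03,0,0],[-0.04,0,0],[-0.05,0,0],[-0.06,0,0],[-0.07,0,0],[-0.08,0,0]],"angular":[[0,0,0],[0,0,0],[0,0,0],[0,0,0],[0,0,0],[0,0,0],[0,0,0],[0,0,0]]}'; python3 d.py 101 -25 48 .05
```

```text
t: 6.7
ee_pos: [0.5922, 0.2408, 0.0491]
tcp_rot: [0.021, 0.564, 0.825, -0.014]
force: [-0.4, 1.2, 0.7]
opening: 0.0001
gripper_force: 0.7
dp [-0.037, -0.022, 0.024] ang [0.001, -0.002, 0.024] TCP [0.5922 0.2408 0.0491] F [-0.36  1.23  0.72] t 6.7
local [101.9 -23. ] z 0.0491 Fpush [ 1.27 -0.11]
```

```bash
python3 -m handwheel '{"dp":[[-0.005,0,0],[-0.01,0,0],[-0.015,0,0],[-0.02,0,0],[-0.025,0,0],[-0.03,0,0],[-0.035,0,0],[-0.04,0,0]],"angular":[[0,0,0],[0,0,0],[0,0,0],[0,0,0],[0,0,0],[0,0,0],[0,0,0],[0,0,0]]}'; python3 d.py 101 -27 48 .05
```

```text
t: 7.5
ee_pos: [0.5929, 0.239, 0.0492]
tcp_rot: [0.021, 0.564, 0.825, -0.014]
force: [-0.0, 1.5, 2.0]
opening: 0.0004
gripper_force: 0.7
dp [-0.037, -0.027, 0.026] ang [0.001, -0.002, 0.024] TCP [0.5929 0.239  0.0492] F [-0.04  1.54  1.97] t 7.5
local [102.1 -24.9] z 0.0492 Fpush [ 1.46 -0.51]
```

```bash
python3 -m handwheel '{"dp":[[-0.005,0,0],[-0.01,0,0],[-0.015,0,0],[-0.02,0,0],[-0.025,0,0],[-0.03,0,0],[-0.035,0,0],[-0.035,0,0]],"angular":[[0,0,0],[0,0,0],[0,0,0],[0,0,0],[0,0,0],[0,0,0],[0,0,0],[0,0,0]]}'; python3 d.py 101 -27 48 .05
```

```text
t: 8.3
ee_pos: [0.5935, 0.2374, 0.0492]
tcp_rot: [0.02, 0.564, 0.825, -0.014]
force: [0.8, 2.2, 0.4]
opening: -0.0
gripper_force: 0.9
dp [-0.002, -0.025, 0.025] ang [-0.001, -0.003, 0.023] TCP [0.5935 0.2374 0.0492] F [0.83 2.2  0.36] t 8.3
local [102.2 -26.7] z 0.0492 Fpush [ 1.76 -1.57]
```

```bash
python3 -m handwheel '{"dp":[[-0.005,0,0],[-0.01,0,0],[-0.015,0,0],[-0.02,0,0],[-0.025,0,0],[-0.03,0,0],[-0.03,0,0],[-0.03,0,0]],"angular":[[0,0,0],[0,0,0],[0,0,0],[0,0,0],[0,0,0],[0,0,0],[0,0,0],[0,0,0]]}'; python3 d.py 101 -27 48 .05
```

```text
t: 9.1
ee_pos: [0.5937, 0.2365, 0.0493]
tcp_rot: [0.02, 0.564, 0.826, -0.014]
force: [-3.0, 5.3, 2.1]
opening: 0.0004
gripper_force: 2.9
dp [0.016, -0.024, 0.026] ang [-0.002, -0.013, 0.029] TCP [0.5937 0.2365 0.0493] F [-3.03  5.3   2.14] t 9.1
local [102.3 -27.6] z 0.0493 Fpush [6.04 0.93]
```

```bash
python3 -m handwheel '{"dp":[[-0.002,0,0],[-0.004,0,0],[-0.006,0,0],[-0.008,0,0],[-0.01,0,0],[-0.012,0,0],[-0.012,0,0],[-0.012,0,0]],"angular":[[0,0,0],[0,0,0],[0,0,0],[0,0,0],[0,0,0],[0,0,0],[0,0,0],[0,0,0]]}'; python3 d.py 101 -27 48 .05
```

```text
t: 9.9
ee_pos: [0.5938, 0.2361, 0.0494]
tcp_rot: [0.02, 0.564, 0.826, -0.014]
force: [-2.3, 5.3, 1.6]
opening: -0.0003
gripper_force: 3.4
dp [0.024, -0.023, 0.026] ang [-0.003, -0.017, 0.03] TCP [0.5938 0.2361 0.0494] F [-2.34  5.26  1.55] t 9.9
local [102.3 -28. ] z 0.0494 Fpush [5.75 0.29]
```

```bash
python3 -m handwheel '{"dp":[[-0.003,0,0],[-0.006,0,0],[-0.009,0,0],[-0.012,0,0],[-0.015,0,0],[-0.018,0,0],[-0.018,0,0],[-0.018,0,0]],"angular":[[0,0,0],[0,0,0],[0,0,0],[0,0,0],[0,0,0],[0,0,0],[0,0,0],[0,0,0]]}'; python3 d.py 101 -27 48 .05
```

```text
t: 10.7
ee_pos: [0.5941, 0.2353, 0.0494]
tcp_rot: [0.02, 0.564, 0.826, -0.014]
force: [-3.2, 6.7, 0.9]
opening: 0.0
gripper_force: 3.5
dp [0.04, -0.022, 0.025] ang [-0.003, -0.019, 0.031] TCP [0.5941 0.2353 0.0494] F [-3.15  6.72  0.95] t 10.7
local [102.3 -28.8] z 0.0494 Fpush [7.41 0.53]
```

```bash
python3 -m handwheel '{"dp":[[-0.003,0,0],[-0.006,0,0],[-0.009,0,0],[-0.012,0,0],[-0.012,0,0],[-0.012,0,0],[-0.012,0,0],[-0.012,0,0]],"angular":[[0,0,0],[0,0,0],[0,0,0],[0,0,0],[0,0,0],[0,0,0],[0,0,0],[0,0,0]]}'; python3 d.py 101 -27 48 .05
```

```text
t: 11.5
ee_pos: [0.5942, 0.2349, 0.0494]
tcp_rot: [0.02, 0.564, 0.826, -0.014]
force: [-3.0, 6.6, 1.5]
opening: 0.0002
gripper_force: 3.8
dp [0.049, -0.021, 0.025] ang [-0.004, -0.021, 0.032] TCP [0.5942 0.2349 0.0494] F [-3.04  6.58  1.46] t 11.5
local [102.4 -29.2] z 0.0494 Fpush [7.24 0.47]
```

```bash
python3 -m handwheel '{"dp":[[-0.003,0,0],[-0.006,0,0],[-0.009,0,0],[-0.012,0,0],[-0.015,0,0],[-0.018,0,0],[-0.018,0,0],[-0.018,0,0]],"angular":[[0,0,0],[0,0,0],[0,0,0],[0,0,0],[0,0,0],[0,0,0],[0,0,0],[0,0,0]]}'; python3 d.py 101 -27 48 .05; python3 - <<'E'
from h import *
c=cam("scene");cv2.imwrite("pics/s2full.png",c["pixels"]);a=cv2.resize(c["pixels"][262:372,340:440],None,fx=4,fy=5.0,interpolation=3)
c=cam("side");b=cv2.resize(c["pixels"][170:250,210:290],None,fx=5,fy=6.875,interpolation=3)
cv2.imwrite("pics/crop2.png",np.hstack([a,b]))
E
```

```text
t: 12.3
ee_pos: [0.5945, 0.2341, 0.0494]
tcp_rot: [0.02, 0.564, 0.826, -0.014]
force: [-3.3, 7.5, 1.0]
opening: -0.0001
gripper_force: 3.9
dp [0.066, -0.021, 0.024] ang [-0.005, -0.023, 0.033] TCP [0.5945 0.2341 0.0494] F [-3.32  7.46  0.97] t 12.3
local [102.4 -30.1] z 0.0494 Fpush [8.15 0.42]
```

View pics/crop2.png

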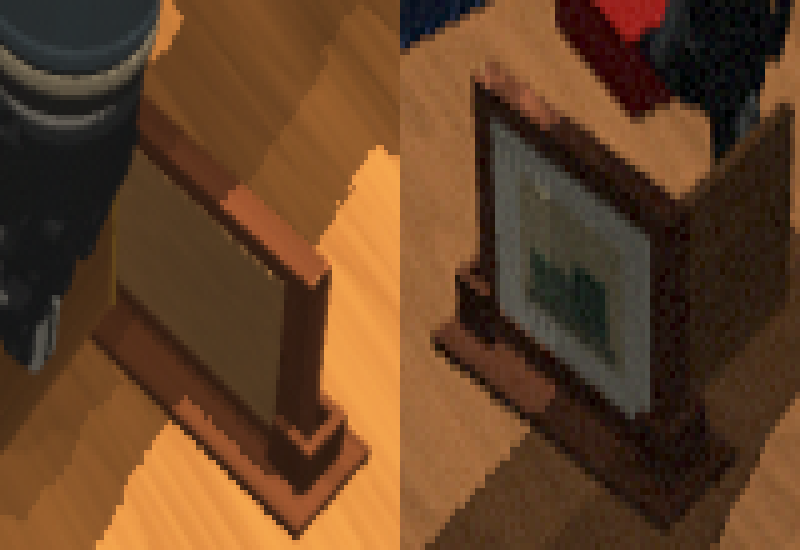

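The view shows the leg wide open, with the frame shifted toward -y and leaning back a little within the bracket play. Now I keep pressing in small steps.

```bash
python3 -m handwheel '{"dp":[[-0.003,0,0],[-0.006,0,0],[-0.009,0,0],[-0.012,0,0],[-0.015,0,0],[-0.018,0,0],[-0.018,0,0],[-0.018,0,0]],"angular":[[0,0,0],[0,0,0],[0,0,0],[0,0,0],[0,0,0],[0,0,0],[0,0,0],[0,0,0]]}'; python3 d.py 101 -27 48 .05
```

```text
t: 13.2
ee_pos: [0.5947, 0.2334, 0.0494]
tcp_rot: [0.02, 0.564, 0.826, -0.014]
force: [-3.7, 7.1, 0.1]
opening: 0.0003
gripper_force: 4.1
dp [0.081, -0.02, 0.023] ang [-0.006, -0.025, 0.034] TCP [0.5947 0.2334 0.0494] F [-3.66  7.06  0.09] t 13.2
local [102.5 -30.8] z 0.0494 Fpush [7.91 0.88]
```

```bash
python3 -m handwheel '{"dp":[[-0.003,0,0],[-0.006,0,0],[-0.009,0,0],[-0.012,0,0],[-0.012,0,0],[-0.012,0,0],[-0.012,0,0],[-0.012,0,0]],"angular":[[0,0,0],[0,0,0],[0,0,0],[0,0,0],[0,0,0],[0,0,0],[0,0,0],[0,0,0]]}'; python3 d.py 101 -27 48 .05
```

```text
t: 14.0
ee_pos: [0.5948, 0.2332, 0.0494]
tcp_rot: [0.019, 0.563, 0.826, -0.014]
force: [-4.0, 9.2, 0.8]
opening: 0.0001
gripper_force: 5.0
dp [0.085, -0.02, 0.024] ang [-0.005, -0.033, 0.037] TCP [0.5948 0.2332 0.0494] F [-3.96  9.2   0.76] t 14.0
local [102.5 -31. ] z 0.0494 Fpush [10.01  0.39]
```

It is now coming up solid. One small step more, then hold.

```bash
python3 -m handwheel '{"dp":[[-0.002,0,0],[-0.004,0,0],[-0.006,0,0],[-0.006,0,0],[-0.006,0,0],[-0.006,0,0],[-0.006,0,0],[-0.006,0,0]],"angular":[[0,0,0],[0,0,0],[0,0,0],[0,0,0],[0,0,0],[0,0,0],[0,0,0],[0,0,0]]}'; python3 d.py 101 -27 48 .05
```

```text
t: 14.8
ee_pos: [0.5948, 0.2331, 0.0494]
tcp_rot: [0.019, 0.563, 0.826, -0.014]
force: [-5.0, 10.2, 0.9]
opening: 0.0001
gripper_force: 5.5
dp [0.087, -0.019, 0.023] ang [-0.007, -0.036, 0.039] TCP [0.5948 0.2331 0.0494] F [-5.02 10.25  0.91] t 14.8
local [102.5 -31.1] z 0.0494 Fpush [11.37  1.  ]
```

```bash
python3 -m handwheel '{"dp":[[0,0,0],[0,0,0],[0,0,0],[0,0,0],[0,0,0],[0,0,0],[0,0,0],[0,0,0]],"angular":[[0,0,0],[0,0,0],[0,0,0],[0,0,0],[0,0,0],[0,0,0],[0,0,0],[0,0,0]]}'; python3 d.py 98 -10 48 .05
```

```text
t: 15.6
ee_pos: [0.5948, 0.2331, 0.0494]
tcp_rot: [0.019, 0.563, 0.826, -0.013]
force: [-5.0, 9.9, -0.0]
opening: -0.0001
gripper_force: 5.5
dp [0.432, -0.037, 0.008] ang [-0.006, -0.036, 0.038] TCP [0.5948 0.2331 0.0494] F [-5.    9.86 -0.03] t 15.6
local [102.5 -31.2] z 0.0494 Fpush [11.    1.12]
```

```bash
python3 -m handwheel '{"dp":[[0.05,0,0],[0.2,0,0],[0.4,0,0],[0.4,0,-0.7],[0.4,0,-1.6],[0.4,0,-2.5],[0.4,0,-3.4],[0.4,0,-4.0]],"angular":[[0,0,0],[0,0,0],[0,0,0],[0,0,0],[0,0,0],[0,0,0],[0,0,0],[0,0,0]]}' 45
python3 - <<'E'
from h import *
Y=.249
goto([*loc((.4878,.238),Y,(.0,.05)),.26],Y)
E
```

```text
t: 16.4
ee_pos: [0.5851, 0.2599, 0.2518]
tcp_rot: [0.022, 0.564, 0.825, -0.013]
force: [1.0, 0.6, 0.9]
opening: 0.0451
gripper_force: 0.0
dp [1.282, -1.848, -0.234] ang [0.07, 0.574, 1.41] TCP [0.5851 0.2599 0.2518] F [1.03 0.57 0.87] t 16.4
```

```bash
python3 - <<'E'
from h import *
exec(open("c.py").read().split("flip=")[0])
c=cam("wrist"); im=c["pixels"].copy()
L=model([.4878,.238,.249,-.0035,0,1.45])
for i,p in enumerate(w2pix(c,L)): cv2.circle(im,(int(round(p[0])),int(round(p[1]))),3,(255,0,255),1); print(i,p.round(1))
cv2.imwrite("pics/w3.png",cv2.resize(im[60:360,120:520],None,fx=2,fy=2,interpolation=3))
E
```

```text
0 [252.  246.3]
1 [199.9 240.4]
2 [262.8  72.4]
3 [200.9  64.1]
4 [203.7 283.4]
5 [184.7 281.4]
6 [182.6  93.3]
7 [205.6  96.3]
8 [347.1 247.8]
```

View pics/w3.png

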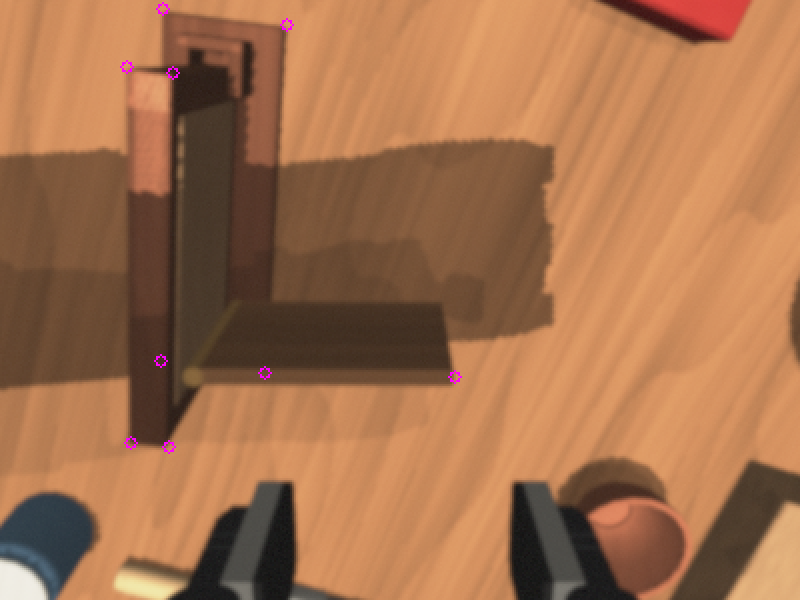

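The frame is upright with the leg fully out, and it fits the model with the end at the bracket (leg tip at crop (455,377)). Grasp next.

```bash
cat > g.py <<'E'
from h import *
import sys
Y=.249; z=float(sys.argv[1]); goto([*loc((.4878,.238),Y,(.0,-.008)),z],Y)
E
python3 g.py .2
```

```text
dp [0.191, -2.024, 1.094] ang [0.13, 0.565, 1.409] TCP [0.5861 0.2606 0.2559] F [-1.77 -0.88  3.14] t 16.45
```

```bash
python3 -m handwheel '{"dp":[[0.05,-0.4,0.1],[0.1,-0.9,0.3],[0.15,-1.4,0.6],[0.19,-1.8,0.9],[0.19,-2.02,1.0],[0.19,-2.02,1.0],[0.19,-2.02,1.0],[0.19,-2.02,1.0]],"angular":[[0.05,0.2,0.5],[0.1,0.4,1],[0.13,0.56,1.4],[0.13,0.56,1.4],[0.13,0.56,1.4],[0.13,0.56,1.4],[0.13,0.56,1.4],[0.13,0.56,1.4]]}'; python3 g.py .098
```

```text
t: 17.25
ee_pos: [0.4892, 0.2297, 0.1983]
tcp_rot: [-0.002, 0.614, 0.79, -0.003]
force: [-0.5, -0.4, 0.7]
opening: 0.0453
gripper_force: 0.0
dp [0.011, 0.029, 2.005] ang [-0.083, 0.016, 0.008] TCP [0.4892 0.2297 0.1983] F [-0.46 -0.43  0.68] t 17.25
```

```bash
python3 -m handwheel '{"dp":[[0.01,0.03,0.3],[0.01,0.03,0.7],[0.01,0.03,1.1],[0.01,0.03,1.4],[0.01,0.03,1.7],[0.01,0.03,1.9],[0.01,0.03,2.0],[0.01,0.03,2.0]],"angular":[[-0.08,0,0],[-0.08,0,0],[-0.08,0,0],[-0.08,0,0],[-0.08,0,0],[-0.08,0,0],[-0.08,0,0],[-0.08,0,0]]}'; python3 g.py .098
```

```text
t: 18.05
ee_pos: [0.4889, 0.2297, 0.0975]
tcp_rot: [0.0, 0.614, 0.79, -0.001]
force: [-0.2, 0.3, -0.6]
opening: 0.0448
gripper_force: 0.0
dp [0.006, 0.019, -0.01] ang [-0.023, 0.018, 0.007] TCP [0.4889 0.2297 0.0975] F [-0.25  0.33 -0.64] t 18.05
```

```bash
python3 -m handwheel '{"dp":[[0,0,0],[0,0,0],[0,0,0],[0,0,0],[0,0,0],[0,0,0],[0,0,0],[0,0,0]],"angular":[[0,0,0],[0,0,0],[0,0,0],[0,0,0],[0,0,0],[0,0,0],[0,0,0],[0,0,0]]}' 0; python3 g.py .098
```

```text
t: 18.85
ee_pos: [0.4896, 0.23, 0.0989]
tcp_rot: [0.001, 0.614, 0.79, -0.0]
force: [1.1, -1.0, 6.1]
opening: 0.0138
gripper_force: 59.1
dp [0.003, 0.005, 0.017] ang [0.009, 0.012, 0.007] TCP [0.4896 0.23   0.0989] F [ 1.05 -1.03  6.1 ] t 18.85
```

```bash
python3 -m handwheel '{"dp":[[0,0,-0.1],[0,0,-0.3],[0,0,-0.6],[0,0,-1.0],[0,0,-1.5],[0,0,-2.0],[0,0,-2.4],[0,0,-2.6]],"angular":[[0,0,0],[0,0,0],[0,0,0],[0,0,0],[0,0,0],[0,0,0],[0,0,0],[0,0,0]]}'; python3 - <<'E'
from h import *
S=cam("scene");W=cam("wrist");D=cam("side")
import pickle;pickle.dump((S,W,D),open("l.pkl","wb"))
a=cv2.resize(S["pixels"][180:340,310:430],None,fx=3.3,fy=3.75);b=cv2.resize(W["pixels"],(404,303));b2=cv2.resize(D["pixels"][140:240,200:330],(404,297))
cv2.imwrite("pics/lift.png",np.hstack([a,np.vstack([b,b2])])); print(state()["force"],state()["opening"])
E
```

```text
t: 19.65
ee_pos: [0.4891, 0.2301, 0.2299]
tcp_rot: [0.0, 0.614, 0.79, -0.0]
force: [0.8, 0.1, -4.5]
opening: 0.0131
gripper_force: 58.9
[-0.59997959  0.01630001 -5.11579039] 0.013570156503315136
```

View pics/lift.png

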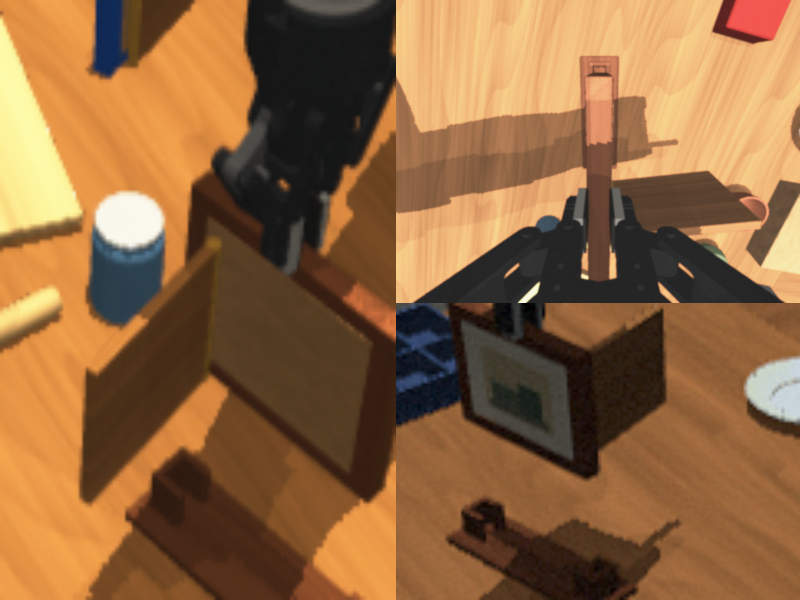

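The frame is lifted level with the leg out, bottom about 139 mm up. Now fit the riser rectangle from both fixed views and check the overlay.

```bash
cat > r.py <<'E'
from h import *
import pickle
from scipy.optimize import least_squares
S=pickle.load(open("scene0.pkl","rb"));D=pickle.load(open("side0.pkl","rb"))
so=np.array([(240,193),(308,182),(334,243),(260,252)]);do=np.array([(363,276),(414,345),(336,373),(293,301)])
K=np.array([[.095,-.115],[-.095,-.115],[-.095,.115],[.095,.115]])
# scene order: (+x,-y),(-x,-y),(-x,+y),(+x,+y); side: (+x,+y),(+x,-y),(-x,-y),(-x,+y)
def P(p,k):
    return np.array([[*loc(p[:2],p[2],a),.016] for a in k])
def res(p): return np.r_[(w2pix(S,P(p,K))+p[3:5]-so).ravel(),(w2pix(D,P(p,K[[3,0,1,2]]))+p[5:7]-do).ravel(),p[3:]/2]
f=least_squares(res,[.51,-.195,-.22,0,0,0,0],loss="soft_l1");print(f.x.round(4),res(f.x)[:16].round(1))
o=[]
for c,b,(u,v) in [(S,f.x[3:5],(225,165)),(D,f.x[5:7],(285,260))]:
    q=w2pix(c,P(f.x,K)); im=cv2.resize(c["pixels"][v:v+120,u:u+135],None,fx=2.95,fy=5,interpolation=3)
    for off,col in [(0,(255,0,255)),(b,(255,0,0))]:
        pp=((q+off-[u,v]+.5)*[2.95,5]).round().astype(int); cv2.polylines(im,[pp],True,col,1)
    o.append(im)
cv2.imwrite("pics/riser.png",np.hstack(o))
E
python3 r.py
```

```text
[ 0.5127 -0.1923 -0.2169  0.8393  0.259   0.4314  3.0133] [-1.3  1.   0.6 -0.9  1.5 -5.  -1.1  1.8  0.5 -0.4  1.3  0.  -1.2  2.
 -0.8 -3.7]
```

View pics/riser.png

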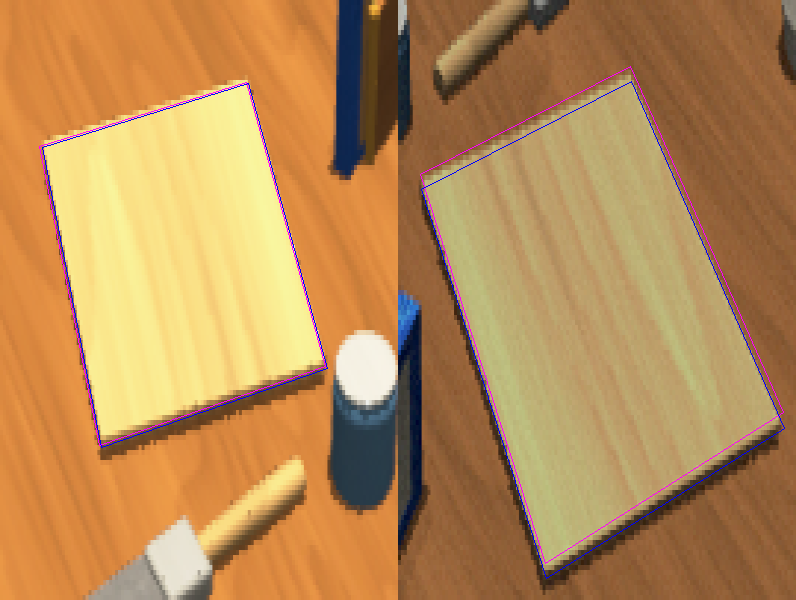

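```bash
cat > p.py <<'E'
from h import *
import sys
goto([.4622,-.1876,float(sys.argv[1])],-.217)
E
python3 - <<'E'
from h import *
import pickle
D=pickle.load(open("side0.pkl","rb"))
print(pix2w(D,248,410,0),pix2w(D,294,353,0),pix2w(D,278,287,0))
E
python3 p.py .23
```

```text
[ 0.21752803 -0.24690766  0.        ] [ 0.36172239 -0.18988887  0.        ] [ 4.39127207e-01 -7.26556666e-03 -1.11022302e-16]
dp [-7.96, -2.581, -0.029] ang [-0.011, 0.019, 5.347] TCP [0.4889 0.2299 0.2278] F [-0.6   0.02 -5.12] t 19.8
```

```bash
python3 -m handwheel '{"dp":[[-0.15,-0.05,0],[-0.45,-0.15,0],[-0.9,-0.3,0],[-1.5,-0.49,0],[-2.1,-0.68,0],[-2.7,-0.88,0],[-3.3,-1.07,0],[-3.9,-1.26,0]],"angular":[[0,0,0.1],[0,0,0.3],[0,0,0.6],[0,0,1.0],[0,0,1.4],[0,0,1.8],[0,0,2.2],[0,0,2.6]]}'; python3 p.py .23
```

```text
t: 20.6
ee_pos: [0.4748, 0.0231, 0.2276]
tcp_rot: [-0.0, 0.7, 0.714, -0.002]
force: [1.1, -0.4, -4.7]
opening: 0.0131
gripper_force: 58.9
dp [-4.208, -0.336, -0.038] ang [-0.023, 0.027, 2.715] TCP [0.4748 0.0231 0.2276] F [ 1.06 -0.37 -4.75] t 20.6
```

```bash
python3 -m handwheel '{"dp":[[-0.6,-0.05,0],[-1.2,-0.1,0],[-1.8,-0.14,0],[-2.4,-0.19,0],[-3.0,-0.24,0],[-3.5,-0.28,0],[-3.9,-0.31,0],[-4.1,-0.33,0]],"angular":[[0,0,0.4],[0,0,0.8],[0,0,1.2],[0,0,1.6],[0,0,2.0],[0,0,2.3],[0,0,2.6],[0,0,2.7]]}'; python3 p.py .125
python3 - <<'E'
from h import *
S=cam("scene");D=cam("side");o=[]
Y=-.217
f=[[*loc((.4632,-.1832),Y,a),.137] for a in [(.008,-.075),(.008,.075),(-.008,.075),(-.008,-.075),(.127,-.036)]]
for c,(u,v) in [(S,(225,80)),(D,(240,180))]:
    im=c["pixels"].copy()
    for p in w2pix(c,f): cv2.circle(im,tuple(p.round().astype(int).tolist()),2,(255,0,255),1)
    o.append(cv2.resize(im[v:v+200,u:u+180],None,fx=2.2,fy=3,interpolation=3))
cv2.imwrite("pics/over.png",np.hstack(o))
E
```

```text
t: 21.4
ee_pos: [0.4628, -0.182, 0.228]
tcp_rot: [-0.0, 0.779, 0.627, -0.001]
force: [-0.2, 0.6, -4.1]
opening: 0.0136
gripper_force: 58.9
dp [-0.107, 0.015, 2.059] ang [-0.021, 0.026, 0.005] TCP [ 0.4628 -0.182   0.228 ] F [-0.23  0.56 -4.09] t 21.4
```

View pics/over.png

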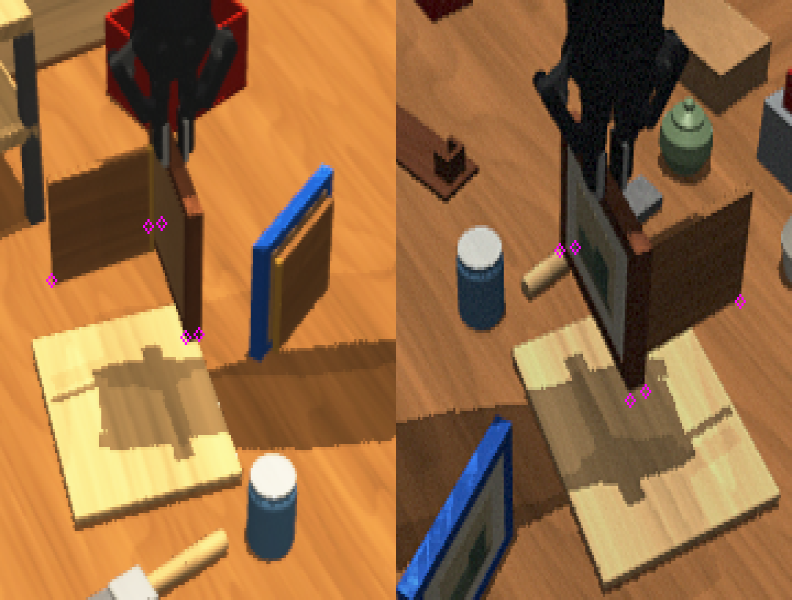

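The held frame is level with the leg out and sits where predicted over the riser. Now the descent.

```bash
python3 -m handwheel '{"dp":[[-0.05,0.01,0.2],[-0.1,0.01,0.5],[-0.1,0.01,0.9],[-0.1,0.01,1.3],[-0.1,0.01,1.6],[-0.1,0.01,1.85],[-0.1,0.01,2.0],[-0.1,0.01,2.06]],"angular":[[-0.02,0.02,0],[-0.02,0.02,0],[-0.02,0.02,0],[-0.02,0.02,0],[-0.02,0.02,0],[-0.02,0.02,0],[-0.02,0.02,0],[-0.02,0.02,0]]}'; python3 p.py .107
```

```text
t: 22.3
ee_pos: [0.463, -0.1842, 0.1246]
tcp_rot: [-0.0, 0.778, 0.628, 0.0]
force: [0.5, -0.4, -4.5]
opening: 0.0131
gripper_force: 58.9
dp [-0.071, -0.002, 0.352] ang [-0.004, -0.003, 0.062] TCP [ 0.463  -0.1842  0.1246] F [ 0.5  -0.39 -4.52] t 22.3
```

```bash
python3 -m handwheel '{"dp":[[0,0,0.03],[0,0,0.07],[0,0,0.11],[0,0,0.15],[0,0,0.19],[0,0,0.22],[0,0,0.25],[0,0,0.25]],"angular":[[0,0,0],[0,0,0],[0,0,0],[0,0,0],[0,0,0],[0,0,0],[0,0,0],[0,0,0]]}'; python3 p.py .107
```

```text
t: 23.1
ee_pos: [0.4635, -0.1851, 0.1129]
tcp_rot: [0.0, 0.778, 0.628, 0.0]
force: [-0.6, 0.6, -5.0]
opening: 0.0138
gripper_force: 58.9
dp [-0.055, -0.015, 0.119] ang [0.01, 0.001, 0.047] TCP [ 0.4635 -0.1851  0.1129] F [-0.56  0.55 -5.02] t 23.1
```

```bash
python3 -m handwheel '{"dp":[[-0.01,0,0.01],[-0.02,0,0.02],[-0.03,0,0.03],[-0.03,0,0.04],[-0.03,0,0.05],[-0.03,0,0.06],[-0.03,0,0.07],[-0.03,0,0.08]],"angular":[[0,0,0],[0,0,0],[0,0,0],[0,0,0],[0,0,0],[0,0,0],[0,0,0],[0,0,0]]}'; python3 p.py .107
```

```text
t: 23.9
ee_pos: [0.4633, -0.1865, 0.1091]
tcp_rot: [0.001, 0.778, 0.628, 0.0]
force: [-0.4, -0.4, -5.1]
opening: 0.0134
gripper_force: 58.9
dp [-0.025, -0.017, 0.042] ang [0.014, 0.001, 0.048] TCP [ 0.4633 -0.1865  0.1091] F [-0.44 -0.4  -5.08] t 23.9
```

```bash
python3 -m handwheel '{"dp":[[0,0,0.005],[0,0,0.01],[0,0,0.015],[0,0,0.02],[0,0,0.025],[0,0,0.03],[0,0,0.03],[0,0,0.03]],"angular":[[0,0,0],[0,0,0],[0,0,0],[0,0,0],[0,0,0],[0,0,0],[0,0,0],[0,0,0]]}'; python3 p.py .107
```

```text
t: 24.7
ee_pos: [0.4633, -0.1866, 0.1076]
tcp_rot: [0.001, 0.778, 0.628, 0.0]
force: [0.6, -0.3, -4.4]
opening: 0.0136
gripper_force: 58.9
dp [-0.025, -0.017, 0.013] ang [0.014, 0.001, 0.047] TCP [ 0.4633 -0.1866  0.1076] F [ 0.58 -0.33 -4.36] t 24.7
```

```bash
python3 -m handwheel '{"dp":[[0,0,0.005],[0,0,0.01],[0,0,0.015],[0,0,0.02],[0,0,0.025],[0,0,0.03],[0,0,0.03],[0,0,0.03]],"angular":[[0,0,0],[0,0,0],[0,0,0],[0,0,0],[0,0,0],[0,0,0],[0,0,0],[0,0,0]]}'; python3 p.py .107
```

```text
t: 25.5
ee_pos: [0.4639, -0.1867, 0.1068]
tcp_rot: [0.001, 0.778, 0.628, 0.001]
force: [0.3, 0.0, 6.3]
opening: 0.0134
gripper_force: 60.1
dp [-0.024, -0.031, -0.003] ang [0.033, 0.004, 0.049] TCP [ 0.4639 -0.1867  0.1068] F [0.3  0.01 6.27] t 25.5
```

Contact with the riser. Release.

```bash
python3 -m handwheel '{"dp":[[0,0,0],[0,0,0],[0,0,0],[0,0,0],[0,0,0],[0,0,0],[0,0,0],[0,0,0]],"angular":[[0,0,0],[0,0,0],[0,0,0],[0,0,0],[0,0,0],[0,0,0],[0,0,0],[0,0,0]]}' 45; python3 -m handwheel '{"dp":[[0,0,-0.1],[0,0,-0.3],[0,0,-0.6],[0,0,-1.0],[0,0,-1.5],[0,0,-2.0],[0,0,-2.5],[0,0,-2.8]],"angular":[[0,0,0],[0,0,0],[0,0,0],[0,0,0],[0,0,0],[0,0,0],[0,0,0],[0,0,0]]}'
python3 - <<'E'
from h import *
S=cam("scene");D=cam("side");o=[]
Y=-.217
f=[[*loc((.4632,-.1832),Y,a),.136] for a in [(.008,-.075),(.008,.075),(-.008,.075),(-.008,-.075)]]+[[*loc((.4632,-.1832),Y,(.127,-.036)),.115],[*loc((.4632,-.1832),Y,(.127,-.036)),.017]]
for c,(u,v) in [(S,(225,80)),(D,(240,180))]:
    im=c["pixels"].copy()
    for p in w2pix(c,f): cv2.circle(im,tuple(p.round().astype(int).tolist()),2,(255,0,255),1)
    o.append(cv2.resize(im[v:v+200,u:u+180],None,fx=2.2,fy=3,interpolation=3))
cv2.imwrite("pics/end.png",np.hstack(o))
E
```

```text
t: 26.3
ee_pos: [0.4633, -0.1865, 0.1061]
tcp_rot: [0.0, 0.778, 0.628, 0.0]
force: [0.6, 0.1, 0.4]
opening: 0.0454
gripper_force: 0.0
t: 27.1
ee_pos: [0.4637, -0.1867, 0.249]
tcp_rot: [0.002, 0.778, 0.628, 0.001]
force: [-0.0, -0.1, 0.7]
opening: 0.045
gripper_force: 0.0
```

View pics/end.png

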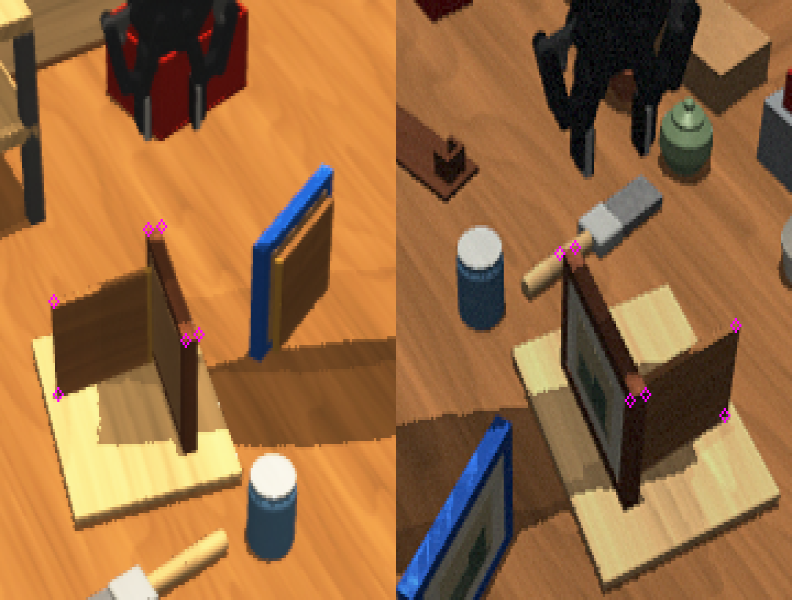

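The frame stands upright on the riser within about a pixel or two of the target, with the leg fully out, the gripper clear above it and the other wares unmoved.

```bash
python3 -c "
from cell import *
print(close_job())"
```

```text
the job is handed in; nothing more can be done
None
```

I handed the job in at about 27 s: I pressed the leg home against its stop at about 11 N for over a second, and the frame now stands upright, leg out, within a few millimetres of the riser's centre; no verdict came back.

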